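# Unlatch and open a tester's transit case

## Task

Undo the draw latch on the front of the aluminium transit case: swing its steel lever out off the lid's face and down, past centre, until the wire hook drops off its catch. Only then raise the lid, which has a black lift tab beside the latch, to at least half-way, and leave it standing open with the latch undone. Do not disturb the things beside the case.

Things in the scene. Friction and masses are not known exactly. Their poses are not given: they have to be found in the camera images.
- case: Aluminium transit case, too heavy to shift, 240 deep (x) x 340 wide (y) x 245 high in mm when shut: a base 98 high and a hinged lid 147 high above it. Origin: centre of its underside on the bench; z up, x points from the front face (the one with latch and tab, towards the robot) to the back. The front face is the plane x = -120 mm.
- lid (a joint): Lid angle, rad: 0 shut, grows as the front rises, stop at 1.4 (half-way is 0.7). Stiff hinge along the back edge: the lid stays wherever it is left. Lifting at the tab takes about 8 to 10 N. It cannot open while the hook is on its catch.
- lid_hinge (a point): Middle of the lid's hinge line, at the back face, 98 mm up; the line runs along the case's y.
- lift_tab (a point): Point to grip on the black lift tab on the lid's front, near its lower edge: a block 16 wide (y) x 14 high that stands 38 mm out of the face, 110 mm to the +y side of the latch. The point is at mid-width and mid-height, 26 mm off the face, 120 mm above the bench when shut; it moves with the lid. Grip it across its width; it may turn between the fingers as the lid swings.
- latch_lever (a joint): Lever angle, rad: 0 shut (upright along the lid's face), grows as it swings out towards the robot and down, stop at 2.1. Its grip needs 5 to 8 N at first; dead centre is near 0.55; past it the lever is thrown on. From about 1.6 the slack hook drops off its catch; let go there, the lever sinks to its stop by its weight and stays.
- lever_pivot (a point): Pivot of the latch lever on the lid: 16 mm off the front face, 110 mm above the bench, mid-width of the case. The axis runs along the case's y.
- lever_grip (a point): Point to grip on the lever: middle of its flared end, gripped across its 22 mm width (along the case's y) with the tool tilted forward to the face: an upright gripper fouls the deep lid. The lever is a 5 mm steel strip, 44 mm straight up from the pivot, then 30 mm flared outward. Shut, the point is 52 mm above the pivot, 25 mm off the face; the strip ends 12 mm above it. It may turn in the grip.
- hook_bar (a point): Middle of the cross bar of the wire hook (bail), 4.4 mm wire, 29 mm wide, 58 mm long, which hangs from the lever on both its sides. Shut, it is pulled up into the catch; freed, it hangs clear in front of the catch and some 10 to 15 mm lower.
- keeper_catch (a point): Where the cross bar lies when latched: under the steel keeper lug, 20 wide, that stands 22 mm out of the front face of the base, 66 mm above the bench; axes as the case's.
- spray_mid (a point): Bystander: clear spray bottle with black cap, 54 mm diameter, 150 high; the point is at its centre half-way up.
- backbox_mid (a point): Bystander: open white plastic socket box 86 x 86 x 45 mm; the point is at its centre half-way up.
- carton_mid (a point): Bystander: small cardboard carton 110 x 80 x 70 mm; the point is at its centre half-way up.

How it is judged:
On the way, in this order (a step that is already met when the one before it is completed fails the run):
1. the latch lever is past centre and the hook hangs free in front of its catch, with the lid still down (value of joint latch_lever above 1.5 rad and x of hook_bar in the frame of keeper_catch below -0.006 m and value of joint lid below 0.1 rad), for 0.2 s.
2. the lid is raised about half-way or more (value of joint lid above 0.6 rad), for 0.2 s.
At the end, for the whole second after the job is handed in: The lid stands open at 0.6 rad or more, at rest, with the latch lever still swung out beyond 1.5 rad; none of the three bystanders has moved more than 40 mm or tipped over (value of joint lid above 0.6 rad and velocity of joint lid between -0.05 and 0.05 rad/s and value of joint latch_lever above 1.5 rad); the robot touches nothing.
It fails at once if the spray bottle is shifted or knocked over (distance of spray_mid from where it was at the start of the episode above 0.04 m or angle between spray_mid's own z axis and vertical above 0.5 rad).
It fails at once if the white socket box is shifted or knocked over (distance of backbox_mid from where it was at the start of the episode above 0.04 m or angle between backbox_mid's own z axis and vertical above 0.5 rad).
It fails at once if the carton is shifted or knocked over (distance of carton_mid from where it was at the start of the episode above 0.04 m or angle between carton_mid's own z axis and vertical above 0.5 rad).
It also fails if it takes over 56 s, if anything falls off the work surface, if the arm or the gripper's body presses on something with over 40 N, if the wrist force passes 120 N, or if a joint passes its speed limit or range.

## Robot

A 6-joint arm with a two-finger parallel gripper is mounted at the origin on the work surface. World frame = base frame: x ahead of the robot, y to its left, z up, the work surface at z = 0. Lengths are in m, angles in rad, forces in N, time in s.
With the tool pointing down it reaches from about 0.15 to 0.775 m from the base axis. Payload 6.1 kg.
Tool frame: the origin (TCP) lies on the centre line of the jaws, within the pads' length; the fingertips stand nose_length ahead of it and the grasp point (between the pads) lies 11 mm behind it (nose_length is the distance from the TCP to the fingertips, in m); z points along the fingers, y is the line along which they close (so a half turn about z gives the same grasp; the last joint's range is limited). The gripper opens to 85 mm and grips with 20 to 120 N. Pads are 22 mm wide; open, the fingers measure 114 mm over their backs; the gripper's body (76 mm by 85 mm) begins 54 mm behind the grasp point. The pads swing forward as they close: fully open they stand 13 mm farther back than shut.
Start: joints at [1.24, 0.126, -0.04, 1.405, 0, 1.571], TCP at [0.171, 0.497, 0.239] pointing down, gripper open.
Joint ranges: [-2.72, 2.72], [-0.95, 1.95], [-1.27, 1.35], [-1.78, 2.02], [-1.46, 1.47], [-3.14, 3.14]. Speed limits (rad/s): [2.39, 2.39, 3.01, 3.14, 3.14, 3.14].

## Interface

Orientations are given as [roll, pitch, yaw] about the fixed x, y, z axes, in that order (R = Rz(yaw) Ry(pitch) Rx(roll)).
In Python, from plant import sense, grab_frame, finish_job, nose_length gives the robot as it stands.
- The arm moves only by the tool move_arm, never from a script. Its argument "deltas" is a list that holds one entry, the list of rows, each a list of 7 numbers: the shift along the world's x, y, z in mm, then the turn, a rotation vector about the world's x, y, z in degrees, then the gripper command: -1 is shut, 1 is fully open, values between are in proportion. In form: [[[tx, ty, tz, rx, ry, rz, claw], ...]]. A call has 1 to 20 rows; each row is the pose to reach, as a shift and turn from the pose commanded when the call began; what a row does not reach only later rows make up. A row lasts 1/8 s, in which the tool goes at most 62.5 mm and 10.7 degrees, less where a joint would pass 70% of its speed; a pose out of reach is approached as far as the arm can. A call with a gripper value outside its range is refused whole. The fingers move at their own pace and stop on an object; "squeeze" is the grip in N (left out, the last holds). Time passes only in rows, so rows that repeat a pose let the fingers close. It gives the time, the measured TCP pose, the force, the opening and the grip force at its end, in the units of the state.
- sense(): the state, without advancing time (a new reading comes with each control period).
- grab_frame(name): name is "side" or "top"; returns a dict with "pixels" (480x640x3 uint8, red, green, blue), "range_z" (480x640 float32, m along the optical axis (not along the pixel's ray), 0 where there is no reading), "fx", "fy", "cx", "cy" (pixels), "origin" and "rotation" of the camera in the world. Camera axes: x right, y down, z forward; pixel columns grow to the right and rows downward; lengths in m; the calibration is good to about 2 mm. A picture is of the moment at which its call begins.
- finish_job(): hands the job in; it is judged then, once.
The state is a dict: "t": time; "joint_positions": joint angles; "qd": joint speeds; "joint_efforts": joint torques, N m; "position": TCP position; "tool_rot": TCP orientation; "wrist_force": force on the tool from outside, world axes, zero at the start; "torque": the same for the moment, N m; "width": finger opening in m; "grasp_force": force on a finger pad.
Only numpy, scipy, OpenCV 4.12 (cv2) and the standard library are available. Lean on these libraries where they do the work, as an engineer would, in place of code of your own. Each camera call takes 0.05 s, during which the arm holds its last target. There are 200 camera calls.

## Working session

There is one attempt and no reset: what is moved stays moved. The work goes in short steps, Python scripts to look and compute and a tool call to move; the robot and the scene stay as the last step left them, time stands still between calls to the robot, and variables do not carry over. Pictures are saved under pics/ and viewed, at most 10 in all, crops included, and the job is handed in when it is done.

Besides the shell and the picture viewer there is one more tool, called after "Call:" as name([rows], argument=value, ...), one row to a line, values as JSON. move_arm: Moves the arm, as the interface text tells. Its arguments: {"type":"object","properties":{"deltas":{"type":"array"},"squeeze":{"type":"number"}},"required":["deltas"]}

```bash
mkdir -p pics
cat > h.py <<'E'
import numpy as np,cv2
from plant import sense,grab_frame,finish_job,nose_length
def pts(f):
    z=f["range_z"];v,u=np.mgrid[:480,:640]
    p=np.stack([(u-f["cx"])/f["fx"]*z,(v-f["cy"])/f["fy"]*z,z],-1)
    return p@np.array(f["rotation"]).T+np.array(f["origin"])
def save(f,n): cv2.imwrite(n,f["pixels"][...,::-1])
E
python3 - <<'E'
from h import *
print(sense(),nose_length)
for n in("side","top"):
    f=grab_frame(n);save(f,f"pics/{n}0.png");np.save(n+"0.npy",pts(f));print(f["origin"],f["rotation"],f["fx"])
E
```

```text
{'t': 0.0, 'joint_positions': array([ 1.23998478e+00,  1.26404861e-01, -4.06191147e-02,  1.40544858e+00,
        8.89624501e-06,  1.57079736e+00]), 'qd': array([ 1.27294406e-03, -1.41452475e-03, -1.32244416e-05, -1.98360727e-04,
        4.63506630e-04, -9.79974756e-04]), 'joint_efforts': array([ 1.05023904e-03, -4.35917366e+01,  3.52920985e+01,  1.72843487e-02,
        2.23912059e-05, -6.35697276e-06]), 'position': array([0.17038709, 0.49613854, 0.23851037]), 'tool_rot': array([-3.13991643e+00, -8.89449926e-06,  2.81078006e+00]), 'wrist_force': array([0.01396681, 0.11092662, 0.16695903]), 'torque': array([ 0.03284887,  0.03285161, -0.00263179]), 'grasp_force': 0.0, 'width': 0.08593560615871261} 0.008Traceback (most recent call last):
  File "<stdin>", line 4, in <module>
  File "h.py", line 6, in pts
    return p@np.array(f["rotation"]).T+np.array(f["origin"])
           ~~~~~~~~~~~~~~~~~~~~~~~~~~~^~~~~~~~~~~~~~~~~~~~~~
ValueError: operands could not be broadcast together with shapes (480,640) (3,)
```

View pics/side0.png

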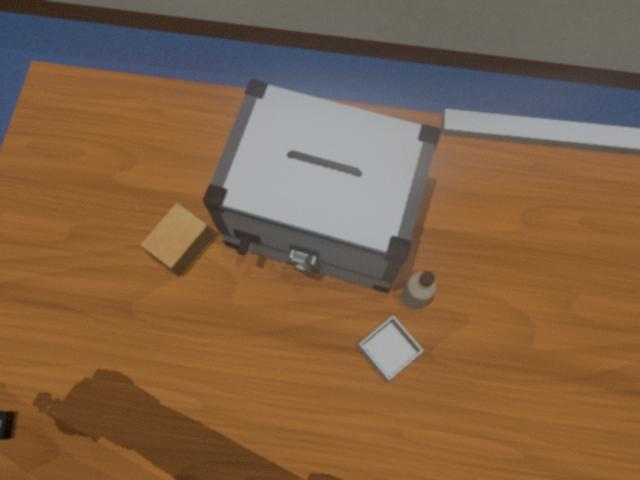

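The "side" picture shows the case from above and in front: latch at about (303,258), tab at (243,242), carton at (177,240), spray bottle at (420,290) and socket box at (390,348). The camera rotation comes as three angles, so I'll convert it to a matrix.

```bash
sed -i 's/^import numpy as np,cv2/&\nfrom scipy.spatial.transform import Rotation as Ro/; s/np.array(f\["rotation"\]).T/Ro.from_euler("xyz",f["rotation"]).as_matrix().T/' h.py
python3 - <<'E'
from h import *
for n in("side","top"):
    f=grab_frame(n);save(f,f"pics/{n}0.png");p=pts(f);np.save(n+"0.npy",p);print(n,f["origin"],f["rotation"],f["fx"])
    if n=="side":
        for u,v in [(303,258),(243,242),(177,240),(420,290),(390,348),(215,193),(398,245),(255,88),(430,133),(100,200)]: print(u,v,p[v,u].round(4))
E
```

```text
side [ 0.2460197  -0.01804562  1.10372353] [-2.82863842  0.00289004 -1.42213771] 563.489690110381
303 258 [0.5204 0.0438 0.1668]
243 242 [0.5455 0.1592 0.1286]
177 240 [0.5491 0.2974 0.0689]
420 290 [ 0.5085 -0.1707  0.1103]
390 348 [ 0.4131 -0.1401  0.0041]
215 193 [0.5857 0.199  0.2478]
398 245 [ 0.5406 -0.1083  0.2472]
255 88 [0.7919 0.1696 0.2481]
430 133 [ 0.7481 -0.1416  0.2484]
100 200 [0.6319 0.4987 0.0017]
top [0.41214971 0.03958782 1.12283301] [-2.95932928e+00  4.15291332e-04 -1.56841387e+00] 556.471124892517
```

View pics/top0.png

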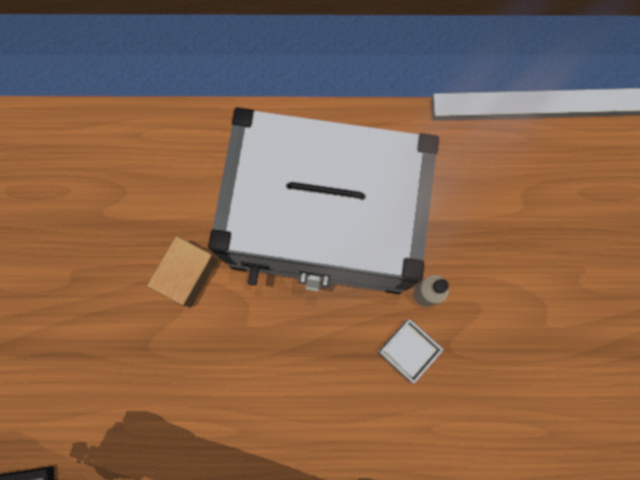

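The top view agrees: latch at (314,282), tab at (253,275), carton at (183,270), spray bottle at (435,290), box at (411,350). Next I'll fit the lid's top rectangle and measure the latch and tab.

Run:
```python
from h import *
for n in("side","top"):
    p=np.load(n+"0.npy");z=p[...,2]
    m=(z>.24)&(z<.254)&(p[...,0]>.4)
    q=p[m][:,:2].astype(np.float32);r=cv2.minAreaRect(q);B=cv2.boxPoints(r)
    print(n,r,B.round(4).tolist(),np.median(z[m]))
    # front edge: two lowest-x corners
    c=np.array(r[0]);B=B[np.argsort(B[:,0])];a=B[0]-B[1];a*=np.sign(a[1]);a/=np.linalg.norm(a);  # +y axis of case
    xa=np.array([a[1],-a[0]]);print("yaw",np.degrees(np.arctan2(xa[1],xa[0])))
    d=p[...,:2]-c;X=d@xa;Y=d@a
    for nm,mm in (("lever",(abs(Y)<.03)&(X<-.128)&(X>-.2)&(z>.07)&(z<.23)),("tab",(abs(Y-.11)<.03)&(X<-.130)&(X>-.2)&(z>.09)&(z<.15))):
        print(nm,mm.sum(),"X",X[mm].min(),X[mm].max(),"Y",np.percentile(Y[mm],[2,50,98]),"Z",np.percentile(z[mm],[2,50,98]))
```

```text
side ((0.6650785803794861, 0.029070928692817688), (0.34731215238571167, 0.24845658242702484), 81.60411071777344) [[0.5167999863624573, -0.12460000067949295], [0.7626000046730042, -0.16089999675750732], [0.8133000135421753, 0.1826999932527542], [0.5674999952316284, 0.21899999678134918]] 0.24518371180643667
yaw -8.395888
lever 354 X -0.15521728240293284 -0.12810619209607776 Y [-0.02536179 -0.00311403  0.02351959] Z [0.07123239 0.1177233  0.17564899]
tab 144 X -0.1576267396548843 -0.13054918936761328 Y [0.10195878 0.10917587 0.11713487] Z [0.11692124 0.12606932 0.12979727]
top ((0.6647104024887085, 0.030160173773765564), (0.34811487793922424, 0.2478913515806198), 81.6308822631836) [[0.5167999863624573, -0.12399999797344208], [0.7620000243186951, -0.16009999811649323], [0.8126999735832214, 0.1843000054359436], [0.5673999786376953, 0.22040000557899475]] 0.24589678853417807
yaw -8.369111
lever 268 X -0.15497201858089174 -0.12803405165396528 Y [-0.02620126 -0.00131921  0.02343787] Z [0.07263926 0.15563089 0.17619241]
tab 143 X -0.15710388610733653 -0.13022592624494292 Y [0.10206422 0.10944676 0.11752563] Z [0.11931855 0.12699333 0.13155763]
```

```bash
cat >> h.py <<'E'
C=np.array([.665,.0297]);YAW=-8.4
XA=np.array([np.cos(np.radians(YAW)),np.sin(np.radians(YAW)),0]);YA=np.array([-XA[1],XA[0],0])
def W(X,Y,z): return np.array([*C,0])+X*XA+Y*YA+np.array([0,0,z])
def target(tilt):  # tool z forward-down, tool y along case y
    s,c=np.sin(np.radians(tilt)),np.cos(np.radians(tilt));zt=s*XA-c*np.array([0,0,1])
    return Ro.from_matrix(np.c_[np.cross(YA,zt),YA,zt]),zt
def delta(pos,tilt):
    s=sense();R,_=target(tilt);R0=Ro.from_euler("xyz",s["tool_rot"])
    return ((pos-s["position"])*1000).round(1),np.degrees((R*R0.inv()).as_rotvec()).round(2)
E
python3 - <<'E'
from h import *
_,zt=target(45);g=W(-.146,-.001,.163)+.002*zt
print(g,zt,XA,YA)
for d in(.12,.06,0):print(d,*delta(g-d*zt,45))
E
```

```text
[0.5218192  0.04983226 0.16158579] [ 0.69952118 -0.1032963  -0.70710678] [ 0.98927233 -0.14608303  0.        ] [0.14608303 0.98927233 0.        ]
0.12 [ 267.5 -434.     7.7] [-10.59 -43.8   10.03]
0.06 [ 309.4 -440.2  -34.7] [-10.59 -43.8   10.03]
0 [ 351.4 -446.4  -77.1] [-10.59 -43.8   10.03]
```

Call:
move_arm([
  [[40,-60,10,0,0,0,0.2],[80,-120,20,-2,-8,2,0.2],[120,-180,20,-4,-16,4,0.2],[150,-240,20,-6,-24,6,0.2],[190,-300,20,-8,-33,8,0.2],[230,-360,15,-10.6,-43.8,10,0.2],[267,-434,8,-10.6,-43.8,10,0.2],[267,-434,8,-10.6,-43.8,10,0.2],[267,-434,8,-10.6,-43.8,10,0.2],[267,-434,8,-10.6,-43.8,10,0.2],[267,-434,8,-10.6,-43.8,10,0.2]],
], squeeze=50)

```text
t: 1.52
position: [0.4372, 0.0628, 0.2471]
tool_rot: [3.14, 0.785, 2.995]
wrist_force: [-1.1, 0.1, -0.3]
width: 0.0514
grasp_force: 0.0
```

Run:
```python
from h import *
s=sense();print(s["joint_positions"].round(2),s["width"],s["wrist_force"])
_,zt=target(45);g=W(-.146,-.001,.163)+.002*zt
for d in(.12,.05,0):print(d,*delta(g-d*zt,45))
save(grab_frame("side"),"pics/s1.png")
```

```text
[ 0.37 -0.6  -0.82  0.64 -0.36  0.38] 0.051383184656289015 [-1.08177042  0.11204885 -0.32542095]
0.12 [ 0.7 -0.6 -0.7] [-0.05 -0.03 -0.02]
0.05 [ 49.6  -7.8 -50.2] [-0.05 -0.03 -0.02]
0 [ 84.6 -13.  -85.5] [-0.05 -0.03 -0.02]
```

View pics/s1.png

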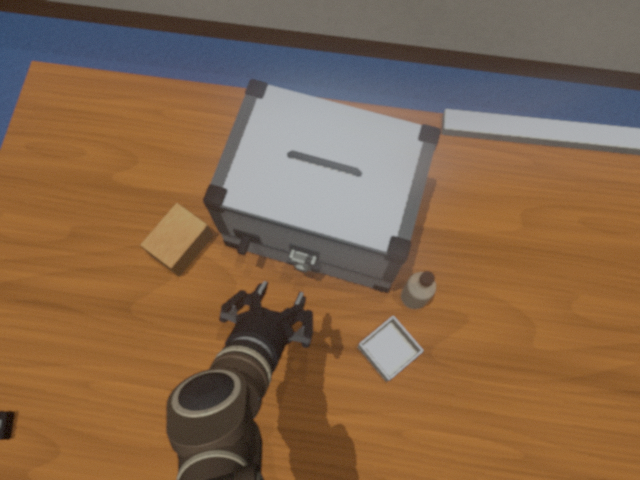

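The fingertips are near (263,290) and (300,300), aimed at the latch at (303,258), and the way in is clear. I'll move in along the tool axis and close the fingers.

Call:
move_arm([
  [[25,-4,-25,0,0,0,0.2],[50,-8,-50,0,0,0,0.2],[65,-10,-66,0,0,0,0.2],[75,-11.5,-76,0,0,0,0.2],[84.5,-13,-85.5,0,0,0,0.2],[84.5,-13,-85.5,0,0,0,0.2],[84.5,-13,-85.5,0,0,0,0.2]],
])

```text
t: 2.45
position: [0.5218, 0.0507, 0.1619]
tool_rot: [3.14, 0.785, 2.996]
wrist_force: [0.8, -0.0, 0.1]
width: 0.0514
grasp_force: 0.0
```

Run:
```python
from h import *
s=sense();print(s["width"],s["wrist_force"])
f=grab_frame("side");i=f["pixels"][200:350,200:400,::-1];cv2.imwrite("pics/s2.png",cv2.resize(i,None,fx=4,fy=4,interpolation=cv2.INTER_CUBIC))
```

```text
0.0513869362515935 [ 0.79263447 -0.04506946  0.09742744]
```

View pics/s2.png

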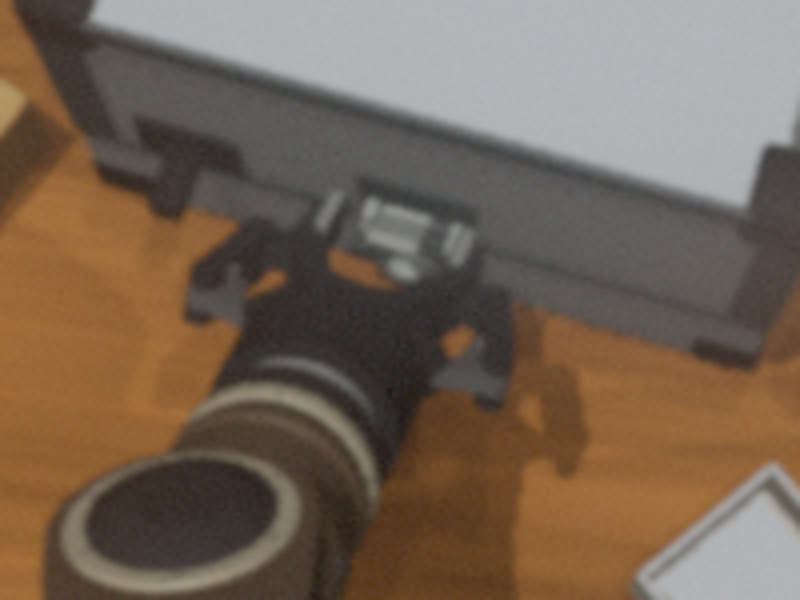

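The two pads at (330,212) and (458,243) straddle the bright flared lever end at (400,230) about evenly. I'll close on it.

Call:
move_arm([
  [[0,0,0,0,0,0,-0.2],[0,0,0,0,0,0,-0.6],[0,0,0,0,0,0,-1],[0,0,0,0,0,0,-1],[0,0,0,0,0,0,-1],[0,0,0,0,0,0,-1]],
])

```text
t: 3.25
position: [0.5221, 0.0508, 0.1627]
tool_rot: [3.137, 0.786, 2.995]
wrist_force: [-4.9, 5.9, 2.9]
width: 0.0203
grasp_force: 48.6
```

Run:
```python
from h import *
s=sense();print(s["width"],s["grasp_force"],s["wrist_force"])
# lever arc deltas from shut
r=np.hypot(.010,.053);a0=np.arctan2(.010,.053)
for th in np.arange(0,2.0,.1):
    X=-r*np.sin(a0+th)+.010;z=r*np.cos(a0+th)-.053
    print(th.round(1),(X*1000*XA[0]).round(1),(X*1000*XA[1]).round(1),(z*1000).round(1))
```

```text
0.020338795509614583 48.55861186981201 [-4.94902413  5.90094566  2.92257783]
0.0 0.0 -0.0 0.0
0.1 -5.2 0.8 -1.3
0.2 -10.2 1.5 -3.0
0.3 -15.1 2.2 -5.3
0.4 -19.6 2.9 -8.1
0.5 -23.9 3.5 -11.3
0.6 -27.9 4.1 -14.9
0.7 -31.5 4.6 -18.9
0.8 -34.6 5.1 -23.2
0.9 -37.3 5.5 -27.9
1.0 -39.6 5.8 -32.8
1.1 -41.3 6.1 -37.9
1.2 -42.6 6.3 -43.1
1.3 -43.3 6.4 -48.5
1.4 -43.5 6.4 -53.8
1.5 -43.1 6.4 -59.2
1.6 -42.2 6.2 -64.5
1.7 -40.8 6.0 -69.7
1.8 -38.9 5.7 -74.8
1.9 -36.5 5.4 -79.6
```

The lever is gripped at 20 mm wide. I'll swing it along the arc, one row per 0.1 rad, and pause at 0.8.

Call:
move_arm([
  [[-5,0.8,-1.3,0,0,0,-1],[-10,1.5,-3,0,0,0,-1],[-15,2.2,-5.3,0,0,0,-1],[-19.6,2.9,-8,0,0,0,-1],[-24,3.5,-11.3,0,0,0,-1],[-28,4,-15,0,0,0,-1],[-31.5,4.6,-19,0,0,0,-1],[-34.6,5,-23,0,0,0,-1]],
])

```text
t: 4.25
position: [0.4904, 0.0557, 0.1439]
tool_rot: [3.134, 0.794, 2.99]
wrist_force: [-4.8, 3.1, 14.0]
width: 0.0202
grasp_force: 48.8
```

Call:
move_arm([
  [[-2.7,0.4,-5,0,0,0,-1],[-5,0.8,-10,0,0,0,-1],[-6.7,1,-15,0,0,0,-1],[-8,1.3,-20,0,0,0,-1],[-8.7,1.4,-25.5,0,0,0,-1],[-8.9,1.4,-31,0,0,0,-1],[-8.5,1.4,-36,0,0,0,-1],[-7.6,1.2,-41.5,0,0,0,-1],[-6.2,1,-46.7,0,0,0,-1],[-4.3,0.7,-51.8,0,0,0,-1],[-4.3,0.7,-51.8,0,0,0,-1],[-4.3,0.7,-51.8,0,0,0,-1]],
])

```text
t: 5.75
position: [0.4824, 0.0567, 0.0865]
tool_rot: [3.137, 0.784, 2.996]
wrist_force: [-9.1, 9.0, 3.4]
width: 0.0198
grasp_force: 71.8
```

Run:
```python
from h import *
s=sense();print(s["width"],s["wrist_force"])
d=s["position"]-np.array([*C,0]);print("case X,Y,z",d@XA,d@YA,d[2])
f=grab_frame("side");i=f["pixels"][200:350,200:400,::-1];cv2.imwrite("pics/s3.png",cv2.resize(i,None,fx=4,fy=4,interpolation=cv2.INTER_CUBIC))
```

```text
0.019816605877282647 [-9.08616006  9.00462694  3.35283424]
case X,Y,z -0.18461942083947244 6.156321425859851e-05 0.0864716362251858
```

View pics/s3.png

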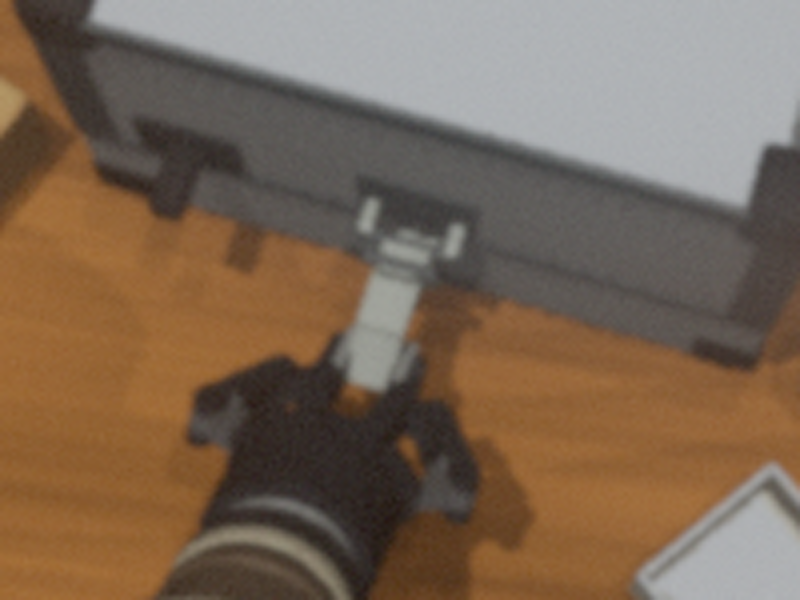

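The lever now stands out from the case, running from (405,250) to (370,390) with its end still in the pads, and the lid is down. I'll release it and back off along the tool axis.

Call:
move_arm([
  [[0,0,0,0,0,0,0],[0,0,0,0,0,0,0.2],[0,0,0,0,0,0,0.2],[0,0,0,0,0,0,0.2],[-21,3,21,0,0,0,0.2],[-42,6,42,0,0,0,0.2],[-63,9,63,0,0,0,0.2],[-84,12,85,0,0,0,0.2],[-84,12,85,0,0,0,0.2],[-84,12,85,0,0,0,0.2],[-84,12,85,0,0,0,0.2]],
])

```text
t: 7.18
position: [0.3991, 0.0669, 0.1707]
tool_rot: [-3.141, 0.784, 2.995]
wrist_force: [0.3, 0.5, 0.5]
width: 0.0513
grasp_force: 0.0
```

Run:
```python
from h import *
s=sense();print(s["width"],s["wrist_force"])
f=grab_frame("side");i=f["pixels"][200:350,200:400,::-1];cv2.imwrite("pics/s4.png",cv2.resize(i,None,fx=4,fy=4,interpolation=cv2.INTER_CUBIC))
p=pts(f);d=p-np.array([*C,0]);X=d@XA;Y=d@YA;z=p[...,2]
m=(abs(Y)<.009)&(X<-.135)&(X>-.25)&(z>.03)&(z<.2)
q=np.c_[X[m],z[m]];o=np.argsort(q[:,0]);print("lever X,z\n",q[o][::max(1,len(o)//14)].round(3))
m=(abs(Y)>.010)&(abs(Y)<.02)&(X<-.135)&(X>-.2)&(z>.03)&(z<.12);q=np.c_[X[m],Y[m],z[m]];print("bail",q[::max(1,len(q)//15)].round(3))
_,zt=target(45);g=W(-.146,.1095,.121)+.002*zt
for k in(.12,.05,0):print(k,*delta(g-k*zt,45))
```

```text
0.05134972983761634 [0.3249818  0.45249662 0.4562939 ]
lever X,z
 [[-0.183  0.068]
 [-0.181  0.073]
 [-0.178  0.076]
 [-0.175  0.084]
 [-0.172  0.091]
 [-0.169  0.094]
 [-0.165  0.092]
 [-0.161  0.096]
 [-0.158  0.096]
 [-0.155  0.11 ]
 [-0.153  0.112]
 [-0.149  0.11 ]
 [-0.144  0.106]
 [-0.14   0.111]
 [-0.136  0.113]]
bail [[-0.136  0.019  0.119]
 [-0.136  0.012  0.113]
 [-0.135 -0.013  0.109]
 [-0.149  0.016  0.113]
 [-0.142 -0.011  0.109]
 [-0.153  0.013  0.11 ]
 [-0.147 -0.012  0.108]
 [-0.15  -0.015  0.114]
 [-0.151 -0.017  0.113]
 [-0.154 -0.011  0.102]
 [-0.151 -0.017  0.091]
 [-0.153 -0.014  0.079]
 [-0.151 -0.011  0.054]
 [-0.152 -0.017  0.056]
 [-0.171 -0.012  0.087]
 [-0.18  -0.012  0.073]]
0.12 [ 55.  104.7  33.8] [ 0.   -0.1   0.03]
0.05 [103.9  97.5 -15.7] [ 0.   -0.1   0.03]
0 [138.9  92.3 -51.1] [ 0.   -0.1   0.03]
```

View pics/s4.png

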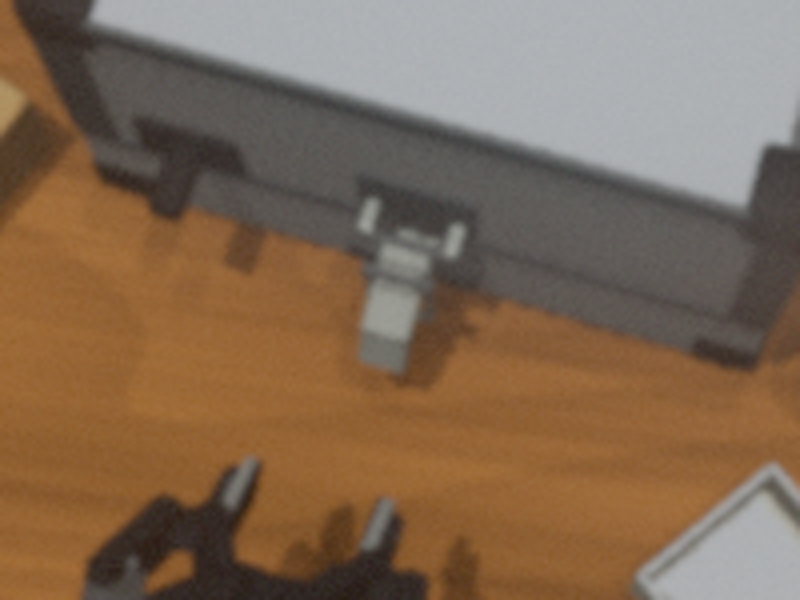

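The lever hangs down at its stop, with its end at (385,360), and the wire hook hangs in front at about X −151 mm, 31 mm off the face and clear of the 22 mm keeper. Next is the tab.

Call:
move_arm([
  [[15,40,30,0,0,0,0.2],[35,80,34,0,0,0,0.2],[55,105,34,0,0,0,0.2],[55,105,34,0,0,0,0.2],[80,101,9,0,0,0,0.2],[104,97.5,-16,0,0,0,0.2],[122,95,-34,0,0,0,0.2],[132,93,-44,0,0,0,0.2],[139,92.3,-51,0,0,0,0.2],[139,92.3,-51,0,0,0,0.2],[139,92.3,-51,0,0,0,0.2]],
])

```text
t: 8.6
position: [0.538, 0.1595, 0.1214]
tool_rot: [3.14, 0.786, 2.994]
wrist_force: [-0.4, -0.2, -0.4]
width: 0.0512
grasp_force: 0.0
```

Run:
```python
from h import *
s=sense();print(s["width"],s["wrist_force"],s["joint_positions"].round(2))
f=grab_frame("side");i=f["pixels"][180:330,160:360,::-1];cv2.imwrite("pics/s5.png",cv2.resize(i,None,fx=4,fy=4,interpolation=cv2.INTER_CUBIC))
```

```text
0.051232032962814415 [-0.39858187 -0.15773933 -0.38240114] [ 0.51 -0.2  -0.88  0.22 -0.45  0.5 ]
```

View pics/s5.png

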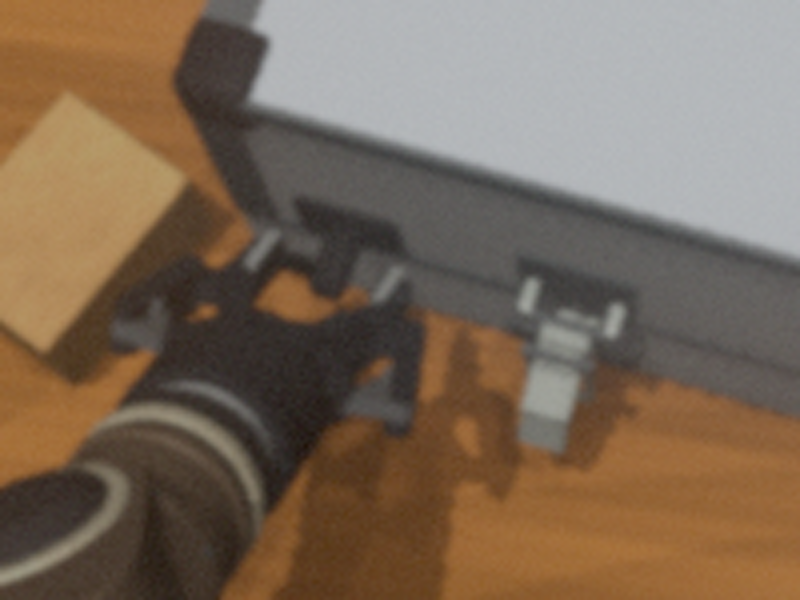

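The pads at (262,250) and (390,285) straddle the black tab at (335,265), and the carton is clear. I'll close and work out the lift arc.

Call:
move_arm([
  [[0,0,0,0,0,0,-0.3],[0,0,0,0,0,0,-1],[0,0,0,0,0,0,-1],[0,0,0,0,0,0,-1],[0,0,0,0,0,0,-1],[0,0,0,0,0,0,-1]],
], squeeze=60)

```text
t: 9.4
position: [0.538, 0.1599, 0.1216]
tool_rot: [3.139, 0.786, 2.994]
wrist_force: [-5.7, 0.9, 4.7]
width: 0.0149
grasp_force: 58.5
```

Run:
```python
from h import *
s=sense();print(s["width"],s["grasp_force"],s["wrist_force"])
d=s["position"]-np.array([*C,0]);x=.120-d@XA;z=d[2]-.098;r=np.hypot(x,z);a=np.arctan2(z,x);print(r,a)
for t in np.arange(0,1.0,.05):
    X=(x-r*np.cos(a+t))*1000;print(t.round(2),(X*XA[:2]).round(1),(1000*(r*np.sin(a+t)-z)).round(1))
```

```text
0.014900636224631386 58.494107723236084 [-5.72469514  0.85170465  4.6937243 ]
0.2657145501201023 0.08890389530606842
0.0 [ 0. -0.] 0.0
0.05 [ 1.5 -0.2] 13.2
0.1 [ 3.6 -0.5] 26.3
0.15 [ 6.4 -0.9] 39.3
0.2 [ 9.9 -1.5] 52.1
0.25 [13.9 -2.1] 64.7
0.3 [18.6 -2.7] 77.2
0.35 [23.9 -3.5] 89.3
0.4 [29.8 -4.4] 101.2
0.45 [36.2 -5.3] 112.8
0.5 [43.2 -6.4] 124.0
0.55 [50.8 -7.5] 134.9
0.6 [58.9 -8.7] 145.3
0.65 [ 67.5 -10. ] 155.4
0.7 [ 76.6 -11.3] 165.0
0.75 [ 86.2 -12.7] 174.1
0.8 [ 96.2 -14.2] 182.7
0.85 [106.6 -15.7] 190.8
0.9 [117.4 -17.3] 198.4
0.95 [128.5 -19. ] 205.4
```

Call:
move_arm([
  [[1.5,-0.2,13,0,0,0,-1],[3.6,-0.5,26,0,0,0,-1],[6.4,-0.9,39,0,0,0,-1],[9.9,-1.5,52,0,0,0,-1],[13.9,-2,64.7,0,0,0,-1],[18.6,-2.7,77,0,0,0,-1],[18.6,-2.7,77,0,0,0,-1]],
])

```text
t: 10.28
position: [0.556, 0.1572, 0.1966]
tool_rot: [3.141, 0.782, 2.997]
wrist_force: [1.7, 2.7, -4.6]
width: 0.0142
grasp_force: 60.2
```

Lifting well. I'll carry on to about 0.9 rad.

Call:
move_arm([
  [[5.3,-0.8,12,0,0,0,-1],[11,-1.7,24,0,0,0,-1],[17.6,-2.6,35.6,0,0,0,-1],[24.6,-3.7,47,0,0,0,-1],[32,-4.8,58,0,0,0,-1],[40,-6,68,0,0,0,-1],[49,-7.3,78.4,0,0,0,-1],[58,-8.6,88,0,0,0,-1],[67.6,-10,97,0,0,0,-1],[77.6,-11.5,105.7,0,0,0,-1],[88,-13,113.8,0,0,0,-1],[99,-14.6,121.4,0,0,0,-1],[99,-14.6,121.4,0,0,0,-1],[99,-14.6,121.4,0,0,0,-1],[99,-14.6,121.4,0,0,0,-1]],
])

```text
t: 12.15
position: [0.6562, 0.1424, 0.3208]
tool_rot: [3.139, 0.788, 2.993]
wrist_force: [3.2, 1.6, 1.4]
width: 0.0107
grasp_force: 63.1
```

Run:
```python
from h import *
s=sense();print(s["width"],s["wrist_force"],s["joint_positions"].round(2))
save(grab_frame("side"),"pics/s6.png")
```

```text
0.010729248990827497 [3.19489855 1.63114041 1.43641152] [ 0.36 -0.13 -0.38  0.6  -0.35  0.38]
```

View pics/s6.png

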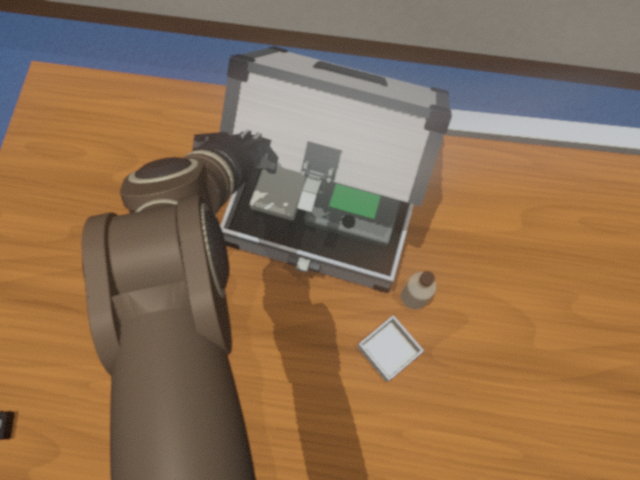

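The lid stands wide open with its interior showing. The lever is still swung out near (312,190), and the bystanders are where they were. The jaw reading has dropped to 11 mm, so I'll open now and retreat along the tool axis.

Call:
move_arm([
  [[0,0,0,0,0,0,-0.3],[0,0,0,0,0,0,0.2],[0,0,0,0,0,0,0.2],[0,0,0,0,0,0,0.2],[0,0,0,0,0,0,0.2],[-21,3,21,0,0,0,0.2],[-42,6,42,0,0,0,0.2],[-63,9,63,0,0,0,0.2],[-84,12,84,0,0,0,0.2],[-120,17,100,0,0,0,0.2],[-160,25,100,0,0,0,0.2],[-200,30,100,0,0,0,0.2],[-200,30,100,0,0,0,0.2],[-200,30,100,0,0,0,0.2],[-200,30,100,0,0,0,0.2]],
])

```text
t: 14.08
position: [0.4564, 0.1721, 0.4191]
tool_rot: [3.141, 0.785, 2.994]
wrist_force: [0.5, -0.1, 0.0]
width: 0.051
grasp_force: 0.0
```

Run:
```python
from h import *
s=sense();print(s["width"],s["wrist_force"],abs(s["qd"]).max())
f=grab_frame("side");save(f,"pics/s7.png");p=pts(f);d=p-np.array([*C,0]);X=d@XA;Y=d@YA;z=p[...,2]
m=(abs(Y+.08)<.03)&(z>.27)&(X>-.1)
q=np.c_[X[m],z[m]];o=np.argsort(q[:,0]);print(q[o][::max(1,len(o)//14)].round(3))
m=(abs(Y)<.008)&(z>.2)&(X<.1);q=np.c_[X[m],z[m]];o=np.argsort(q[:,0]);print("lever",q[o][::max(1,len(o)//14)].round(3))
```

```text
0.050999883176428285 [ 0.50146549 -0.08669087  0.03704902] 0.0042679620473820385
[[-0.04   0.279]
 [-0.029  0.283]
 [-0.02   0.295]
 [-0.01   0.302]
 [-0.001  0.309]
 [ 0.008  0.318]
 [ 0.017  0.325]
 [ 0.026  0.335]
 [ 0.035  0.346]
 [ 0.043  0.351]
 [ 0.052  0.361]
 [ 0.06   0.363]
 [ 0.067  0.374]
 [ 0.109  0.331]
 [ 0.163  0.272]]
lever [[-0.474  0.691]
 [-0.467  0.771]
 [-0.465  0.773]
 [-0.463  0.779]
 [-0.461  0.735]
 [-0.458  0.752]
 [-0.456  0.771]
 [-0.453  0.768]
 [-0.45   0.746]
 [-0.095  0.304]
 [-0.057  0.31 ]
 [-0.012  0.306]
 [ 0.019  0.33 ]
 [ 0.048  0.352]
 [ 0.096  0.346]]
```

View pics/s7.png

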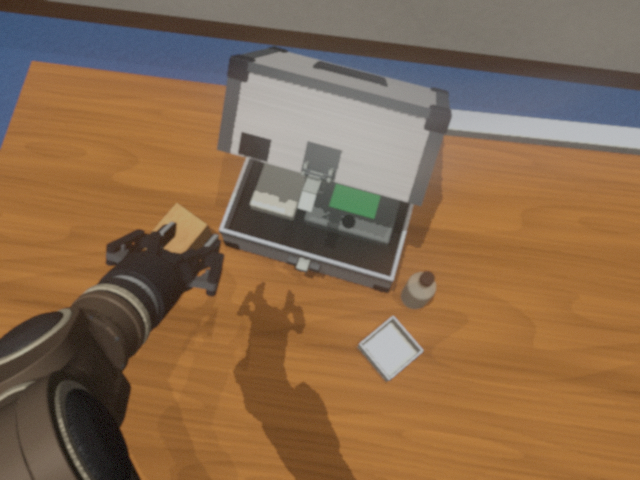

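The arm is clear of everything. The lid stands at about 0.85 rad, the lever (310,190) is on its stop, and the bystanders are unmoved, so I'm handing it in.

```bash
python3 -c "
from plant import finish_job
print(finish_job())"
```

```text
the job is handed in; nothing more can be done
None
```

I undid the latch, raised the lid to about 0.85 rad and left it standing open with the lever at its stop; the bystanders look unmoved, the arm is clear, and the job was handed in at about 14 s, with no verdict returned.

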